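# Turn a drive cover over and close the open drive unit

### The arm

A 6-joint arm with a two-finger parallel gripper is mounted at the origin on the work surface. World frame = base frame: x ahead of the robot, y to its left, z up, the work surface at z = 0. Lengths are in mm, angles in rad, forces in N, time in s.
With the tool pointing down it reaches from about 325 to 900 mm from the base axis. Payload 6.1 kg.
Tool frame: the origin (TCP) lies on the centre line of the jaws, within the pads' length; the fingertips stand 19 mm ahead of it and the grasp point (between the pads) is the TCP; z points along the fingers, x is the direction in which the jaws open and shut, and the axes are right-handed (so a half turn about z gives the same grasp; the last joint's range is limited). The gripper opens to 85 mm and grips with 20 to 120 N. Pads are 22 mm wide; open, the fingers measure 114 mm over their backs; the gripper's body (76 mm by 85 mm) begins 54 mm behind the grasp point. The pads swing forward as they close: fully open they stand 13 mm farther back than shut.
Start: joints at [1.195, 0.22, 1.526, -0, 1.395, -0.126], TCP at [154.505, 605.594, 250.3] pointing down, gripper open.
Joint ranges: [-2.98, 2.98], [-0.91, 2.08], [0.09, 2.57], [-1.24, 4.39], [0.2, 2.65], [-2.68, 2.68]. Speed limits (rad/s): [2.57, 2.57, 3.01, 3.14, 3.14, 3.14].

### API

Orientations are given as [roll, pitch, yaw] about the fixed x, y, z axes, in that order (R = Rz(yaw) Ry(pitch) Rx(roll)).
In Python, from bench import arm, snapshot, job, spot_in, masks_of gives the robot as it stands. The module is installed in compiled form; this text tells all that it offers. Calls block until the motion is done:
- arm.reach(position, orientation): joint-space move of the TCP to a pose.
- arm.move_l(position, rot=None, max_speed=150, stop_force=None): straight line of the TCP; rot=None keeps the orientation; max_speed is the mean speed in mm/s. With stop_force (N) it stops when the force on the tool has changed by that much, and returns True; else False.
- arm.move_j(angles): joint-space move.
- arm.command_gripper(opening): finger opening in mm; the grip force is fixed at half the most; returns when the fingers have stopped.
- arm.wait(seconds).
- arm.ik(position, orientation): joint angles nearest the present ones, or None.
- snapshot(name): name is "side" or "top"; returns a dict with "image" (384x512x3 uint8, blue, green, red), "fx", "fy", "cx", "cy" (pixels), "pose" (4x4, takes a point from camera to world coordinates). Camera axes: x right, y up, looking along -z (the intrinsics and any distortion apply to the point x, -y, -z); pixel columns grow to the right and rows downward; lengths in mm; the calibration is good to about 2 mm. A picture is of the moment at which its call begins. There is no depth.
A pose or a line that the arm cannot do raises arm.Unreachable and nothing moves.
- job.job_done(): hands the job in, once; it reports no verdict.
Trained networks look in a picture, given as the dict that the camera call returned (one of the last four; its "shot" number tells which), for a name from the list of things; names that differ only in an ending like _2 or _b are one class to them, and where a whole thing is asked for, a point or a joint stands for the part that bears it (a point fixed in the world has none). Each returns a list of dicts, best first, with "score" (0 to 1); they miss things now and then, are a little off and sometimes report something else, mostly with a low value. They report only what shows in the picture. A call takes as long as a camera call. They do not tell look-alikes from the thing itself.
- spot_in(target, picture): "rect" ([left, top, right, bottom] in pixels, round what is visible of it).
- masks_of(target, picture): "mask" (384x512 bool, what is visible of it) and "rect" ([left, top, right, bottom] in pixels, round what is visible of it).
Readings, each from a call of its own:
- arm.get_t(): time.
- arm.get_qpos(): joint angles.
- arm.get_qvel(): joint speeds.
- arm.get_effort(): joint torques, N m.
- arm.get_tool_pos(): TCP position.
- arm.get_orientation(): TCP orientation.
- arm.get_ft_force(): force on the tool from outside, world axes, zero at the start.
- arm.get_moment(): the same for the moment, N m.
- arm.get_grip_width(): finger opening in mm.
Only numpy, scipy, OpenCV 4.12 (cv2) and the standard library are available. Lean on these libraries where they do the work, as an engineer would, in place of code of your own. Each camera call takes 0.05 s, during which the arm holds its last target.

### The job

On this refurbishing bench the metal cover of a drive unit lies open side up. Turn it over in two goes, standing it on one end on the bench and letting go of it before taking it again, then put it open side down over the drive block of the open tray, its notch over the connector stub, and press it lightly until its rim is fully home on the tray all round. Let go of it, and leave the screwdriver, the screw tray and the bottle where they are.

Things in the scene. Friction and masses are not known exactly. Their poses are not given: they have to be found in the camera images.
- cover: Bare aluminium five-sided box cover, 96 (its x) x 54 (y) x 46 mm (z), 0.09 to 0.16 kg. Origin: centre of the outside of its closed face (4 mm thick, dark slits); z points to the open side. Walls 3.5 mm, inside 89 x 47 mm, 42 mm deep. Starts on the bench open side up. Stands stably on either end, 96 mm tall. Best held across its 54 mm width.
- cover_notch (a point): Middle of the cover's notch, at the rim: 46 mm along z and 46 mm along +x from the cover's origin. The notch is 18 mm wide and cut 17 mm deep from the rim into the +x end wall; the other end wall is whole.
- tray: The open drive unit, fixed to the bench: grey plate 140 (its x) x 80 (y) x 8 mm, origin at the centre of its underside, z up. A steel drive block stands on it with a connector stub at its +x end; the cover goes over the block, open side down, its rim on the plate and its x axis along the tray's x.
- tray_block (a point): Nominal top centre of the drive block, 38 mm above the bench. Block 86 x 44 mm for the lower 24 mm, stepped in to 83 x 41 mm for the top 6 mm. It really sits up to 4 mm off this point either way along the tray's x (not reported, new each time, centred in y; yields only above 20 N): look or feel for it. A cover caught on its top is 30 mm too high, on its step 24 mm.
- tray_stub (a point): Nominal point on top of the black connector stub, 47 mm along +x from the tray's centre, 22 mm above the bench (shifts with the block, up to 4 mm). Stub 14 mm wide, 14 mm high from the plate, jutting 8 mm from the block's +x end. A cover the wrong way round rests on it, 14 mm too high.
- tray_home (a point): 54 mm above the tray's origin: where the cover's origin (outside of its closed face) is when home, give or take the block's offset of up to 4 mm, plus 1.5 mm play, along the tray's x.
- finished_unit: A second unit of the same kind, fixed, its cover already on: same plate, 54 mm tall in all; origin at the centre of its underside. It may be nearer or farther than the open tray. Shows how the job should look.
- screwdriver: Bystander: loose screwdriver 180 mm long lying on the bench along its x.
- screw_tray: Bystander: loose black open tray 100 x 140 x 30 mm, origin at the centre of its underside.
- bottle: Bystander: loose white bottle with blue cap, 60 mm diameter, 170 mm tall, origin at the centre of its underside.
Not all that is in view belongs to the job. What is shaped like the cover but blue, brown or pink is not meant.

How it is judged (in metres and radians):
On the way, in this order (a step that is already met when the one before it is completed fails the run):
1. the cover stands on one of its ends on the bench, let go of and still ((angle between cover's own x axis and vertical below 0.15 rad or angle between cover's own x axis and vertical above 2.99 rad) and contact force between the fingers and cover below 0.1 N and linear speed of cover below 0.02 m/s and height (world z) of cover below 0.06 m), for 0.2 s.
2. the cover is over the tray, open side down, with the rim home on the plate (angle between cover's own z axis and vertical above 3.08 rad and z of cover in the frame of tray below 0.0565 m and horizontal distance between cover and tray below 0.008 m), for 0.1 s.
At the end, for the whole second after the job is handed in: The cover is open side down (within 3.5 deg) over the tray's block, notch at the stub end, in line with the tray within 5 deg, centre within 8 mm of the tray's centre, closed face within 2 to 2.5 mm of 54 mm above the tray's underside (rim home), at rest, let go (all of step 2 and z of cover in the frame of tray above 0.052 m and angle between the x axis of cover and the x axis of tray, either way round below 0.09 rad and x of cover_notch in the frame of tray above 0.03 m and linear speed of cover below 0.02 m/s and contact force between the fingers and cover below 0.1 N); the robot touches nothing.
It fails at once if the screwdriver, the screw tray or the bottle is moved by more than 30 mm (distance of any of screwdriver, screw_tray, bottle from where it was at the start of the episode above 0.03 m).
It also fails if it takes over 72 s, if anything falls off the work surface, if the arm or the gripper's body presses on something with over 40 N, if the wrist force passes 120 N, or if a joint passes its speed limit or range.

## Working session

There is one attempt and no reset: what is moved stays moved. The work goes in short steps, each a Python script; the robot and the scene stay as the last script left them, time stands still between calls to the robot, and variables do not carry over. Pictures are saved under pics/ and viewed, and the job is handed in when it is done.

```bash
mkdir -p pics; ls; python3 - <<'E'
from bench import arm,snapshot,spot_in
import cv2,numpy as np
for n in("side","top"):
    s=snapshot(n);cv2.imwrite(f"pics/{n}0.png",s["image"])
    print(n,s["fx"],s["fy"],s["cx"],s["cy"],np.round(s["pose"],3).tolist(),[k for k in s if k!="image"])
    for t in("cover","tray","finished_unit","screwdriver","screw_tray","bottle","tray_stub","tray_block","cover_notch"):
        print(t,[(round(d["score"],2),[round(float(x)) for x in d["rect"]]) for d in spot_in(t,s)][:4])
print(arm.get_t())
E
```

```text
pics
side 395.630281104979 395.630281104979 259.8530720649499 193.48960196127646 [[0.788, 0.299, -0.538, -69.507], [-0.615, 0.414, -0.671, -777.121], [0.022, 0.86, 0.51, 656.544], [0.0, 0.0, 0.0, 1.0]] ['fx', 'fy', 'cx', 'cy', 'pose', 'shot']
cover [(0.94, [287, 226, 326, 261]), (0.65, [272, 285, 312, 332]), (0.62, [356, 256, 386, 300]), (0.59, [256, 193, 281, 234])]
tray [(0.88, [197, 189, 230, 218])]
finished_unit [(0.81, [222, 159, 265, 194])]
screwdriver [(0.66, [351, 230, 384, 254])]
screw_tray [(0.55, [289, 178, 343, 211])]
bottle [(0.82, [158, 118, 175, 167]), (0.29, [196, 187, 227, 219]), (0.15, [289, 181, 342, 211])]
tray_stub [(0.73, [287, 225, 327, 261]), (0.68, [196, 187, 232, 218])]
tray_block [(0.92, [197, 184, 227, 218]), (0.36, [338, 220, 387, 255])]
cover_notch [(0.87, [286, 221, 324, 261]), (0.79, [256, 196, 280, 228]), (0.73, [361, 254, 388, 298]), (0.58, [270, 281, 310, 333])]
top 430.2144614295595 430.2144614295595 256.4110617618352 186.34462400269865 [[0.024, 0.979, -0.2, 308.623], [-1.0, 0.025, 0.001, 20.76], [0.006, 0.2, 0.98, 1354.681], [0.0, 0.0, 0.0, 1.0]] ['fx', 'fy', 'cx', 'cy', 'pose', 'shot']
cover [(0.89, [260, 173, 292, 211]), (0.71, [354, 244, 395, 275]), (0.65, [314, 187, 348, 213]), (0.6, [373, 171, 406, 208])]
tray [(0.81, [201, 204, 249, 246])]
finished_unit [(0.63, [182, 156, 223, 183])]
screwdriver [(0.51, [346, 152, 374, 163])]
screw_tray []
bottle [(0.79, [96, 197, 129, 224]), (0.75, [180, 157, 224, 179]), (0.38, [201, 207, 249, 243])]
tray_stub [(0.69, [196, 205, 250, 245])]
tray_block [(0.92, [199, 204, 250, 246])]
cover_notch [(0.81, [261, 175, 291, 212]), (0.71, [360, 245, 398, 273]), (0.66, [375, 174, 407, 208])]
1.0
```

```bash
python3 - <<'E'
import cv2
a=cv2.imread("pics/side0.png");b=cv2.imread("pics/top0.png")
cv2.imwrite("pics/a.png",cv2.resize(a[100:350,140:410],None,fx=2.9,fy=2.4*1.0,interpolation=2)[:600,:800])
cv2.imwrite("pics/b.png",cv2.resize(b[130:290,80:420],None,fx=2.35,fy=2.35,interpolation=2))
cv2.imwrite("pics/c.png",cv2.resize(b[145:260,170:310],None,fx=5,fy=5,interpolation=2))
E
```

```text
(no output)
```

View pics/a.png

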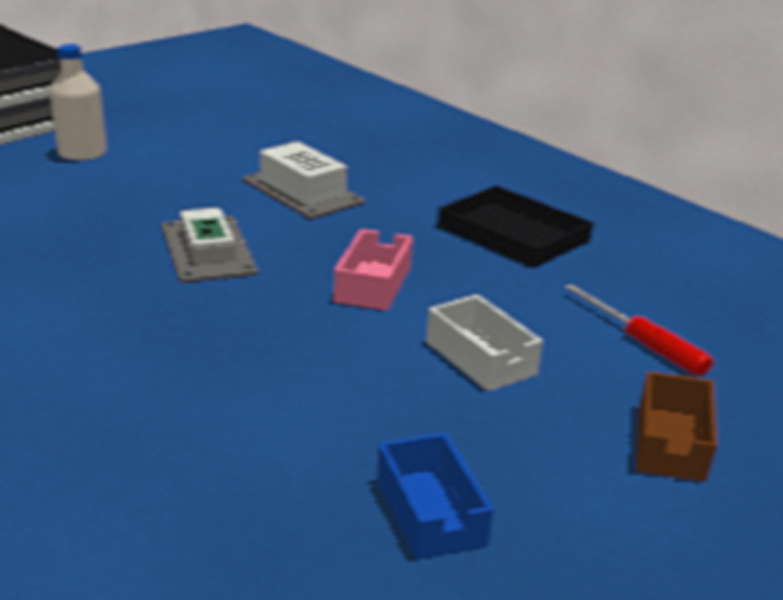

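View pics/b.png

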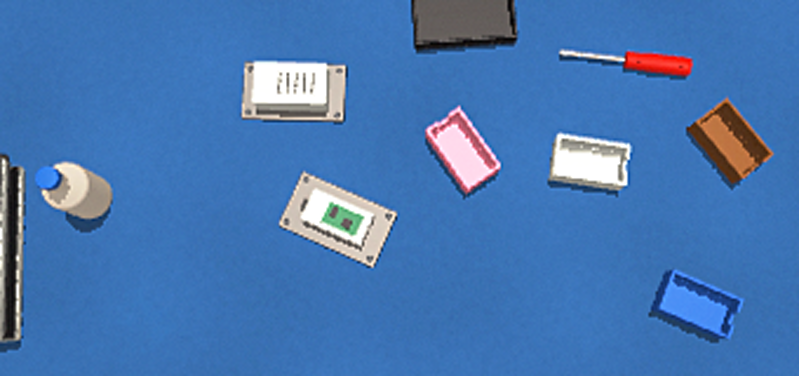

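View pics/c.png

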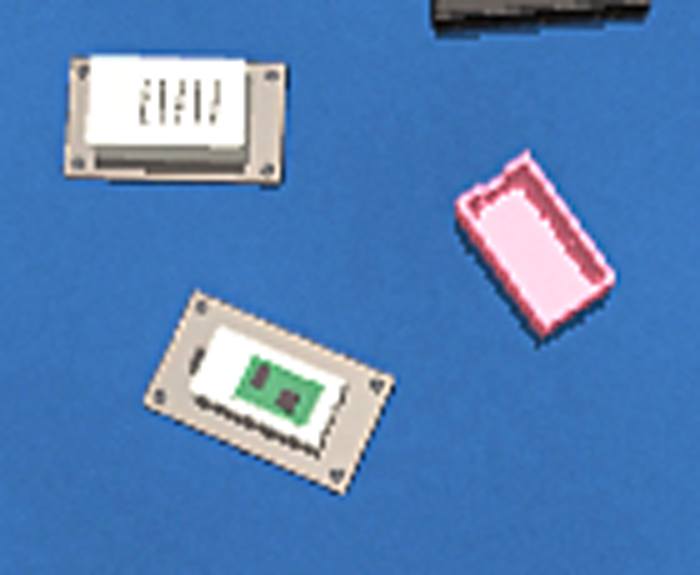

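The target is the bare aluminium cover (top view about 314-348, 187-213), with its notch at the right end. The open tray (201-249, 204-246) has its dark stub at the left end. The blue, brown and pink boxes are decoys. Next I'll fit poses in both views.

```bash
cat > h.py <<'E'
import numpy as np,cv2
from scipy.optimize import minimize
def proj(s,P):
    P=np.atleast_2d(P);T=np.linalg.inv(s["pose"]);q=P@T[:3,:3].T+T[:3,3]
    return np.c_[s["cx"]+s["fx"]*q[:,0]/-q[:,2], s["cy"]+s["fy"]*-q[:,1]/-q[:,2]]
def ray(s,uv,z):
    d=np.array([(uv[0]-s["cx"])/s["fx"],-(uv[1]-s["cy"])/s["fy"],-1.]);d=s["pose"][:3,:3]@d;o=s["pose"][:3,3]
    return o+d*(z-o[2])/d[2]
def box(L,W,z0,z1,x,y,a,cx=0):
    c,n=np.cos(a),np.sin(a);P=[]
    for i in(-1,1):
        for j in(-1,1):
            for z in(z0,z1):
                u=cx+i*L/2;v=j*W/2;P.append([x+c*u-n*v,y+n*u+c*v,z])
    return np.array(P)
def hullmask(s,P,k=4):
    h=cv2.convexHull((proj(s,P)*16*k+ (k-1)*8).astype(np.int32)[:,None])
    m=np.zeros((384*k,512*k),np.uint8);cv2.fillConvexPoly(m,h,255,shift=4)
    return cv2.resize(m,(512,384),interpolation=cv2.INTER_AREA)/255.
def fit(shots,masks,shape,p0):
    def f(p):
        return sum(np.abs(hullmask(s,shape(*p))-m).sum() for s,m in zip(shots,masks))
    p=np.array(p0,float)
    for st in((15,15,.2),(5,5,.08),(2,2,.03)):
        S=np.vstack([p]+[p+np.eye(3)[i]*st[i] for i in range(3)])
        r=minimize(f,p,method="Nelder-Mead",options=dict(initial_simplex=S,xatol=1e-3,fatol=.01));p=r.x
    return p,r.fun
E
python3 - <<'E'
from h import *
from bench import arm,snapshot,spot_in,masks_of
S=[snapshot("top"),snapshot("side")]
def best(t,s,pt):
    for d in masks_of(t,s):
        l,tp,r,b=d["rect"]
        if l-3<=pt[0]<=r+3 and tp-3<=pt[1]<=b+3: return d
for t,pts,sh,z in(("cover",((331,200),(306,243)),lambda x,y,a:box(96,54,0,46,x,y,a),23),("tray",((224,225),(213,203)),lambda x,y,a:box(140,80,0,8,x,y,a),4),
  ("finished_unit",((203,170),(245,177)),lambda x,y,a:box(140,80,0,8,x,y,a),4)):
    D=[best(t,s,p) for s,p in zip(S,pts)]
    print(t,[None if d is None else (d["score"],d["rect"],int(d["mask"].sum())) for d in D])
    ok=[(s,d["mask"].astype(float)) for s,d in zip(S,D) if d is not None]
    p0=ray(S[0],pts[0],z)
    for use in (ok,ok[:1],ok[1:]):
        if not use: continue
        r=min((fit([u[0] for u in use],[u[1] for u in use],sh,[p0[0],p0[1],a]) for a in(-1.2,-.4,.4,1.2)),key=lambda q:q[1])
        print("  ",np.round(r[0],3),round(r[1],1))
for n,pt,z in(("bottle",(112,210),0),("screwdriver",(360,157),10),("pinkL",(277,194),23),("brown",(390,190),23),("screwtr",(278,145),15)):print(n,ray(S[0],pt,z).round())
E
```

```text
cover [None, (0.8, [285.4, 227.2, 325.0, 261.0], 998)]
   [ 544.65  -207.454   -1.712] 47.9
   [ 544.65  -207.454   -1.712] 47.9
tray [None, None]
finished_unit [(0.85, [179.9, 155.4, 225.1, 178.2], 1042), (0.89, [222.4, 159.3, 266.3, 192.3], 780)]
   [637.967 188.548  -1.566] 363.2
   [637.54  188.283  -1.546] 50.6
   [638.625 197.418   1.53 ] 261.0
bottle [497. 476.   0.]
screwdriver [ 689. -313.   10.]
pinkL [557. -46.  23.]
brown [ 579. -402.   23.]
screwtr [721. -47.  15.]
```

```bash
cat >> h.py <<'E'
def grey(s,roi,fill=True):
    im=s["image"].astype(int);m=(im[...,0]-im[...,2]<45)
    o=np.zeros(m.shape,np.uint8);l,t,r,b=roi;o[t:b,l:r]=m[t:b,l:r]
    n,lab,st,_=cv2.connectedComponentsWithStats(o,connectivity=4)
    k=1+np.argmax(st[1:,4]);o=(lab==k).astype(np.uint8)
    if fill:
        c,_=cv2.findContours(o,cv2.RETR_EXTERNAL,cv2.CHAIN_APPROX_NONE);cv2.drawContours(o,c,-1,1,-1)
    return o
E
python3 - <<'E'
from h import *
from bench import arm,snapshot
S=[snapshot("top"),snapshot("side")]
def go(t,rois,sh,p0,angs,hull=False):
    M=[grey(s,r).astype(float) for s,r in zip(S,rois)]
    print(t,[(int(m.sum()),cv2.boundingRect(m.astype(np.uint8))) for m in M])
    for idx in((0,1),(0,),(1,)):
        r=min((fit([S[i] for i in idx],[M[i] for i in idx],sh,[p0[0],p0[1],a]) for a in angs),key=lambda q:q[1])
        print("  ",idx,np.round(r[0],3),round(r[1],1))
    v=S[0]["image"].copy();return M
go("cover",((306,178,356,220),(280,220,330,268)),lambda x,y,a:box(96,54,0,46,x,y,a),[540,-150],(-1.7,-1.3))
c=lambda x,y,a:box(140,80,0,8,x,y,a)
go("tray",((192,196,258,254),(190,180,236,226)),lambda x,y,a:np.vstack([c(x,y,a),box(83,41,32,38,x,y,a)]),[480,100],(1.2,2.))
go("fin",((175,148,232,190),(216,152,272,200)),lambda x,y,a:np.vstack([c(x,y,a)]),[638,188],(1.5,1.7))
E
```

```text
cover [(648, (313, 187, 35, 24)), (1077, (287, 223, 40, 40))]
   (0, 1) [ 545.536 -209.495   -1.704] 121.7
   (0,) [ 546.45 -212.88   -1.69] 30.0
   (1,) [ 544.498 -208.861   -1.699] 47.8
tray [(1137, (199, 203, 50, 41)), (745, (196, 186, 33, 32))]
   (0, 1) [463.65  122.282   1.179] 133.7
   (0,) [463.877 120.737   1.176] 36.1
   (1,) [463.208 126.716   1.175] 46.7
fin [(1074, (183, 156, 45, 26)), (802, (224, 159, 42, 32))]
   (0, 1) [638.759 188.49    1.558] 354.4
   (0,) [638.676 187.744   1.564] 34.7
   (1,) [640.522 196.181   1.52 ] 280.6
```

```bash
cat >> h.py <<'E'
from scipy.spatial.transform import Rotation as Ro
def u(a): return np.array([np.cos(a),np.sin(a),0.])
UP=np.array([0,0,1.])
def covR(x,z): return np.c_[x,np.cross(z,x),z]
def toolR(d,j): return np.c_[j,np.cross(d,j),d]
def eul(R): return Ro.from_matrix(R).as_euler("xyz").tolist()
COV=(545.5,-210.5,-1.700); TRAY=(463.6,123.5,1.177)
E
cat > plan.py <<'E'
from h import *
from bench import arm
# go1 grasp in cover frame: d=-z cos t + s*x sin t ; s=+1 => +x goes down ; s=-1 => -x down
def ik(p,R):
    try: return arm.ik(list(p),eul(R))
    except Exception as e: return None
R0=covR(u(COV[2]),UP);P0=np.array([COV[0],COV[1],0]);
Rf=covR(u(TRAY[2]),-UP);Pf=np.array([TRAY[0],TRAY[1],54.])
res=[]
for s in(1,-1):
  for j in(1,-1):
    for t in np.radians([0,10,20,30,40]):
      d=np.array([s*np.sin(t),0,-np.cos(t)]);G1=toolR(d,np.array([0,j,0]));g1=np.array([-s*27,0,27.])
      a=ik(P0+R0@g1,R0@G1);b=ik(P0+R0@g1+[0,0,150],R0@G1)
      print("go1 start",s,j,round(np.degrees(t)),a is not None,b is not None)
      if a is None or b is None: continue
      for X in(400,470,540):
        for Y in(-120,-60,0):
          for k in range(24):
            psi=k*np.pi/12
            zc=u(psi);Rs=covR(-s*UP,zc);Ps=np.array([X,Y,48.])-23*zc
            c=ik(Ps+Rs@g1,Rs@G1)
            if c is None: continue
            c2=ik(Ps+Rs@g1+[0,0,60],Rs@G1)
            c3=ik(Ps+Rs@(g1-G1@np.array([0,0,90])),Rs@G1)
            if c2 is None or c3 is None: continue
            for be in np.radians([0,10,20]):
              for j2 in(1,-1):
                G2=toolR(np.array([s*np.sin(be),0,np.cos(be)]),np.array([0,j2,0]));g2=np.array([-s*15,0,20.])
                e=ik(Ps+Rs@g2,Rs@G2)
                if e is None: continue
                if ik(Ps+Rs@(g2-G2@np.array([0,0,90])),Rs@G2) is None: continue
                f=ik(Pf+Rf@g2,Rf@G2)
                if f is None or ik(Pf+Rf@g2+[0,0,120],Rf@G2) is None: continue
                if np.degrees(be)+np.degrees(t)<61: res.append((round(np.degrees(be)),round(np.degrees(t)),s,j,j2,X,Y,k*15))
print(len(res))
res.sort()
for r in res[:40]: print(r)
import json;json.dump([[float(q) for q in r] for r in res],open("res.json","w"))
E
time timeout 570 python3 plan.py
```

```text
go1 start 1 1 0 True True
go1 start 1 1 10 True True
go1 start 1 1 20 True True
go1 start 1 1 30 True True
go1 start 1 1 40 True True
go1 start 1 -1 0 False False
go1 start 1 -1 10 False False
go1 start 1 -1 20 False False
go1 start 1 -1 30 False False
go1 start 1 -1 40 True False
go1 start -1 1 0 True True
go1 start -1 1 10 True True
go1 start -1 1 20 True True
go1 start -1 1 30 True True
go1 start -1 1 40 True True
go1 start -1 -1 0 False False
go1 start -1 -1 10 True True
go1 start -1 -1 20 True True
go1 start -1 -1 30 True True
go1 start -1 -1 40 True True
7598
(0, 0, -1, 1, -1, 400, -120, 0)
(0, 0, -1, 1, -1, 400, -120, 15)
(0, 0, -1, 1, -1, 400, -120, 30)
(0, 0, -1, 1, -1, 400, -120, 45)
(0, 0, -1, 1, -1, 400, -120, 60)
(0, 0, -1, 1, -1, 400, -120, 75)
(0, 0, -1, 1, -1, 400, -120, 195)
(0, 0, -1, 1, -1, 400, -120, 210)
(0, 0, -1, 1, -1, 400, -120, 225)
(0, 0, -1, 1, -1, 400, -120, 240)
(0, 0, -1, 1, -1, 400, -120, 255)
(0, 0, -1, 1, -1, 400, -120, 315)
(0, 0, -1, 1, -1, 400, -60, 15)
(0, 0, -1, 1, -1, 400, -60, 30)
(0, 0, -1, 1, -1, 400, -60, 45)
(0, 0, -1, 1, -1, 400, -60, 60)
(0, 0, -1, 1, -1, 400, -60, 75)
(0, 0, -1, 1, -1, 400, -60, 90)
(0, 0, -1, 1, -1, 400, -60, 210)
(0, 0, -1, 1, -1, 400, -60, 225)
(0, 0, -1, 1, -1, 400, -60, 240)
(0, 0, -1, 1, -1, 400, -60, 255)
(0, 0, -1, 1, -1, 400, -60, 270)
(0, 0, -1, 1, -1, 400, -60, 330)
(0, 0, -1, 1, -1, 400, 0, 30)
(0, 0, -1, 1, -1, 400, 0, 45)
(0, 0, -1, 1, -1, 400, 0, 60)
(0, 0, -1, 1, -1, 400, 0, 75)
(0, 0, -1, 1, -1, 400, 0, 90)
(0, 0, -1, 1, -1, 400, 0, 225)
(0, 0, -1, 1, -1, 400, 0, 240)
(0, 0, -1, 1, -1, 400, 0, 255)
(0, 0, -1, 1, -1, 400, 0, 270)
(0, 0, -1, 1, -1, 470, -120, 15)
(0, 0, -1, 1, -1, 470, -120, 30)
(0, 0, -1, 1, -1, 470, -120, 45)
(0, 0, -1, 1, -1, 470, -120, 60)
(0, 0, -1, 1, -1, 470, -120, 75)
(0, 0, -1, 1, -1, 470, -120, 135)
(0, 0, -1, 1, -1, 470, -120, 195)
real	4m55.130s
user	0m39.593s
sys	0m5.940s
```

```bash
cat > plan2.py <<'E'
from h import *
from bench import arm,snapshot
import json
print("blue",ray(snapshot("top"),(375,260),23).round())
R0=covR(u(COV[2]),UP);P0=np.array([COV[0],COV[1],0]);
Rf=covR(u(TRAY[2]),-UP);Pf=np.array([TRAY[0],TRAY[1],54.])
lo=np.array([-2.98,-.91,.09,-1.24,.2,-2.68]);hi=np.array([2.98,2.08,2.57,4.39,2.65,2.68])
out=[]
for be,t,s,j,j2,X,Y,k in json.load(open("res.json")):
    if be not in(10,20) or t not in(20,30) or (X,Y) not in((400,-120),(400,-60),(470,-120)): continue
    be,t,k=np.radians([be,t,k])
    G1=toolR(np.array([s*np.sin(t),0,-np.cos(t)]),np.array([0,j,0]));g1=np.array([-s*27,0,27.])
    G2=toolR(np.array([s*np.sin(be),0,np.cos(be)]),np.array([0,j2,0]));g2=np.array([-s*15,0,20.])
    zc=u(k);Rs=covR(-s*UP,zc);Ps=np.array([X,Y,48.])-23*zc
    Q=[arm.ik(list(p),eul(R)) for p,R in((P0+R0@g1,R0@G1),(Ps+Rs@g1,Rs@G1),(Ps+Rs@g2,Rs@G2),(Pf+Rf@g2,Rf@G2))]
    Q=np.array(Q);m=min((Q-lo).min(),(hi-Q).min())
    out.append((np.abs(np.diff(Q,axis=0)).max(1).sum(),m,[round(np.degrees(v)) for v in(be,t,k)],s,j,j2,X,Y,Q))
out.sort(key=lambda r:r[0])
n=0
for r in out:
    if r[1]<.15: continue
    print(round(r[0],2),round(r[1],2),r[2:8],r[8].round(2).tolist());n+=1
    if n>14: break
E
timeout 570 python3 plan2.py
```

```text
blue [ 360. -348.   23.]
4.62 0.28 ([10, 20, 240], 1.0, 1.0, 1.0, 470.0, -120.0) [[-0.27, 0.39, 1.83, -0.44, 0.93, 0.12], [-1.03, 0.56, 1.97, 0.97, 1.55, -1.04], [0.11, 0.9, 1.53, -0.96, 1.82, 1.0], [-0.04, 0.08, 2.15, 0.22, 0.86, 0.21]]
4.64 0.31 ([10, 20, 240], 1.0, 1.0, 1.0, 400.0, -120.0) [[-0.27, 0.39, 1.83, -0.44, 0.93, 0.12], [-1.16, 0.5, 2.07, 0.85, 1.58, -1.12], [0.13, 0.81, 1.72, -0.93, 1.78, 1.08], [-0.04, 0.08, 2.15, 0.22, 0.86, 0.21]]
4.65 0.38 ([10, 20, 240], 1.0, 1.0, 1.0, 400.0, -60.0) [[-0.27, 0.39, 1.83, -0.44, 0.93, 0.12], [-1.1, 0.43, 2.19, 0.91, 1.53, -1.14], [0.23, 0.83, 1.67, -0.84, 1.84, 1.1], [-0.04, 0.08, 2.15, 0.22, 0.86, 0.21]]
4.67 0.28 ([10, 30, 240], 1.0, 1.0, 1.0, 470.0, -120.0) [[-0.19, 0.43, 1.82, -0.65, 0.97, 0.34], [-0.99, 0.43, 2.02, 0.9, 1.44, -0.95], [0.11, 0.9, 1.53, -0.96, 1.82, 1.0], [-0.04, 0.08, 2.15, 0.22, 0.86, 0.21]]
4.7 0.33 ([10, 30, 240], 1.0, 1.0, 1.0, 400.0, -60.0) [[-0.19, 0.43, 1.82, -0.65, 0.97, 0.34], [-1.05, 0.28, 2.24, 0.86, 1.42, -1.03], [0.23, 0.83, 1.67, -0.84, 1.84, 1.1], [-0.04, 0.08, 2.15, 0.22, 0.86, 0.21]]
4.7 0.32 ([1
[... 1420 characters left out ...]
 -1.03, 1.55, 0.96], [-0.17, 0.06, 2.21, 0.46, 0.85, -0.08]]
4.76 0.38 ([10, 30, 225], 1.0, 1.0, 1.0, 470.0, -120.0) [[-0.19, 0.43, 1.82, -0.65, 0.97, 0.34], [-1.04, 0.31, 2.19, 1.05, 1.3, -0.93], [0.03, 0.98, 1.37, -0.82, 1.97, 1.02], [-0.04, 0.08, 2.15, 0.22, 0.86, 0.21]]
4.78 0.26 ([10, 30, 255], 1.0, 1.0, 1.0, 400.0, -60.0) [[-0.19, 0.43, 1.82, -0.65, 0.97, 0.34], [-0.95, 0.39, 2.08, 0.73, 1.53, -1.07], [0.32, 0.76, 1.81, -0.98, 1.71, 1.1], [-0.04, 0.08, 2.15, 0.22, 0.86, 0.21]]
4.78 0.16 ([10, 20, 255], 1.0, 1.0, 1.0, 400.0, -120.0) [[-0.27, 0.39, 1.83, -0.44, 0.93, 0.12], [-1.06, 0.59, 1.91, 0.73, 1.7, -1.13], [0.21, 0.74, 1.88, -1.08, 1.65, 1.1], [-0.04, 0.08, 2.15, 0.22, 0.86, 0.21]]
```

```bash
cat > touch.py <<'E'
from h import *
from bench import arm
a=TRAY[2];C=np.array([TRAY[0],TRAY[1],0]);ex=u(a);ey=u(a+np.pi/2)
best=None
for j in(1,-1):
    R=toolR(-UP,j*ey);q=arm.ik((C+[0,0,100]).tolist(),eul(R))
    print(j,None if q is None else np.round(q,2))
    if q is not None and (best is None or abs(q[5])<abs(best[1][5])): best=(R,q)
E_=eul(best[0])
P=lambda x,y,z:(C+x*ex+y*ey+UP*z).tolist()
arm.command_gripper(0)
arm.reach(P(-74,0,100),E_)
def touch(st,en):
    arm.move_l(P(*st,100),max_speed=250);arm.move_l(P(*st,47),max_speed=150)
    h=arm.move_l(P(*en,47),max_speed=25,stop_force=4)
    p=np.array(arm.get_tool_pos())-C;r=(p@ex,p@ey)
    print(st,h,np.round(r,2),p[2].round(1),np.round(arm.get_ft_force(),1),round(arm.get_t(),1))
    arm.move_l(P(*st,47),max_speed=150);arm.move_l(P(*st,100),max_speed=250)
    return r
r1=touch((-68,0),(-40,0));r2=touch((0,-48),(0,-22));r3=touch((0,48),(0,22));r4=touch((72,0),(40,0))
print("ctr",(r1[0]+r4[0])/2,(r2[1]+r3[1])/2,"spans",r4[0]-r1[0],r3[1]-r2[1])
E
python3 touch.py
```

```text
1 [ 0.1   0.04  2.03 -0.    1.07 -2.65]
-1 [ 0.1   0.04  2.03 -0.    1.07  0.49]
(-68, 0) True [-55.95  -0.08] 47.0 [-0.4 -1.6  1.6] 6.0
(0, -48) True [  0.08 -33.26] 47.2 [ 2.9 -2.5  0.6] 8.2
(0, 48) True [-0.04 33.04] 46.8 [-1.8  1.6  4. ] 10.5
(72, 0) True [5.177e+01 2.000e-02] 47.0 [1.4 2.9 1.4] 13.0
ctr -2.093510245058102 -0.10854303329995574 spans 107.72136038022978 66.29721589675185
```

```bash
cat > g1.py <<'E'
from h import *
from bench import arm,snapshot
s=1;t=np.radians(20)
G1=toolR(np.array([s*np.sin(t),0,-np.cos(t)]),np.array([0,1.,0]));g1=np.array([-27,0,27.])
R0=covR(u(COV[2]),UP);P0=np.array([COV[0],COV[1],0])
e=eul(R0@G1);p=P0+R0@g1;d=(R0@G1)[:,2]
arm.command_gripper(85)
arm.reach((p-100*d).tolist(),e)
arm.move_l(p.tolist(),max_speed=120,stop_force=8)
print(np.round(np.array(arm.get_tool_pos())-p,1),arm.get_t())
s_=snapshot("side");cv2.imwrite("pics/g1a.png",s_["image"])
E
python3 g1.py; python3 -c "
import cv2;a=cv2.imread('pics/g1a.png');cv2.imwrite('pics/g1b.png',cv2.resize(a[120:340,170:430],None,fx=2.7,fy=2.7,interpolation=2))"
```

```text
[ 0.7 -0.   0.7] 16.7
```

View pics/g1b.png

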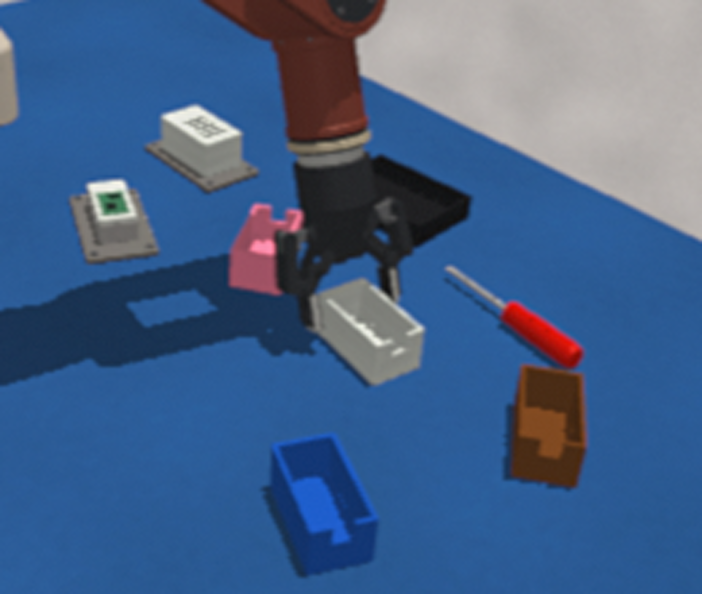

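The fingers straddle the silver cover near its whole end, at about (300-400, 270-320) in the crop, and nothing else is touched. Next I'll close and carry it to the standing spot.

```bash
cat > g1b.py <<'E'
from h import *
from bench import arm,snapshot
import json
s=1;t=np.radians(20)
G1=toolR(np.array([s*np.sin(t),0,-np.cos(t)]),np.array([0,1.,0]))
R0=covR(u(COV[2]),UP);P0=np.array([COV[0],COV[1],0])
arm.command_gripper(40);w=arm.get_grip_width()
tp=np.array(arm.get_tool_pos());Rt=Ro.from_euler("xyz",arm.get_orientation()).as_matrix()
g1=R0.T@(tp-P0);print("width",w,"g1",g1.round(2),"ang err",np.degrees(np.linalg.norm((Ro.from_matrix(Rt.T@R0@G1)).as_rotvec())).round(2))
g1[1]=0
arm.move_l((tp+[0,0,140]).tolist(),max_speed=200)
print(arm.get_grip_width(),np.round(arm.get_ft_force(),2))
zc=u(np.radians(240));Rs=covR(-s*UP,zc);Ps=np.array([400,-120,48.])-23*zc
p=Ps+Rs@g1;e=eul(Rs@G1)
arm.reach((p+[0,0,70]).tolist(),e)
arm.move_l((p+[0,0,12]).tolist(),max_speed=120)
h=arm.move_l((p-[0,0,8]).tolist(),max_speed=15,stop_force=4)
tp=np.array(arm.get_tool_pos());print("contact",h,(tp-p).round(2),np.round(arm.get_ft_force(),1),arm.get_t())
json.dump(dict(g1=g1.tolist(),tp=tp.tolist()),open("st.json","w"))
im=snapshot("side");cv2.imwrite("pics/g1c.png",cv2.resize(im["image"][120:340,170:430],None,fx=2.7,fy=2.7,interpolation=2))
E
python3 g1b.py
```

```text
width 53.339949575793355 g1 [-27.12   0.73  27.88] ang err 0.09
53.349425178732346 [-1.04  0.08 -2.4 ]
contact True [0.07 0.02 3.32] [0.1 0.  3.6] 20.4917
```

View pics/g1c.png

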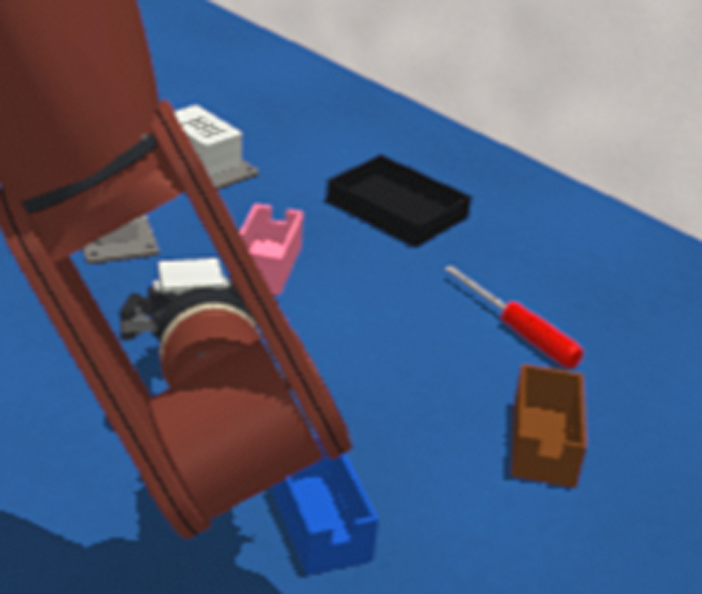

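The cover is standing upright at about (195, 280), held by the gripper, and touched the bench 3.3 mm early, which fits the vision error. Next I'll release it and back off.

```bash
cat > g1d.py <<'E'
from h import *
from bench import arm,snapshot
tp=np.array(arm.get_tool_pos());Rt=Ro.from_euler("xyz",arm.get_orientation()).as_matrix()
arm.command_gripper(85);arm.wait(.3)
print(np.round(np.array(arm.get_tool_pos())-tp,2),np.round(arm.get_ft_force(),1))
arm.move_l((tp-Rt[:,2]*110).tolist(),max_speed=120)
tp=np.array(arm.get_tool_pos());arm.move_l((tp+[0,0,150]).tolist(),max_speed=250)
# go to above pregrasp 2
be=np.radians(20);G2=toolR(np.array([np.sin(be),0,np.cos(be)]),np.array([0,1.,0]))
zc=u(np.radians(240));Rs=covR(-UP,zc);Ps=np.array([400,-120,48.])-23*zc;g2=np.array([-15,0,20.])
p=Ps+Rs@(g2-G2@np.array([0,0,105]))
arm.reach((p+[0,0,80]).tolist(),eul(Rs@G2))
print(arm.get_t())
for n in("side","top"):
    im=snapshot(n);cv2.imwrite(f"pics/st_{n}.png",cv2.resize(im["image"][120:340,170:430],None,fx=2.7,fy=2.7,interpolation=2))
    C=np.array([[i*48,j*27,k] for i in(-1,1) for j in(-1,1) for k in(0,46)])
    print(n,(proj(im,Ps+C@Rs.T)).round(0).tolist())
E
python3 g1d.py
```

```text
[-0.25  0.19 -0.4 ] [-0.8  0.1  0.3]
24.75
side [[229.0, 217.0], [231.0, 228.0], [251.0, 216.0], [253.0, 226.0], [230.0, 247.0], [231.0, 259.0], [250.0, 246.0], [252.0, 257.0]]
top [[292.0, 247.0], [305.0, 255.0], [301.0, 231.0], [315.0, 239.0], [289.0, 249.0], [302.0, 257.0], [298.0, 234.0], [310.0, 242.0]]
```

View pics/st_side.png

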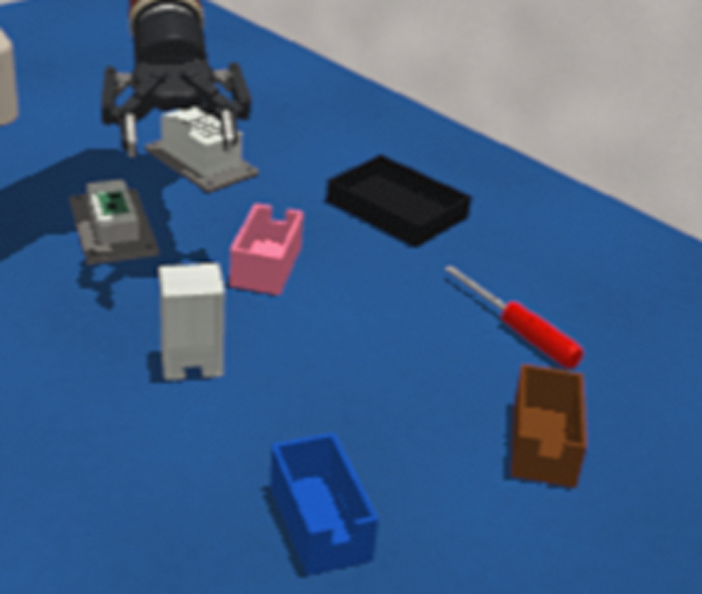

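View pics/st_top.png

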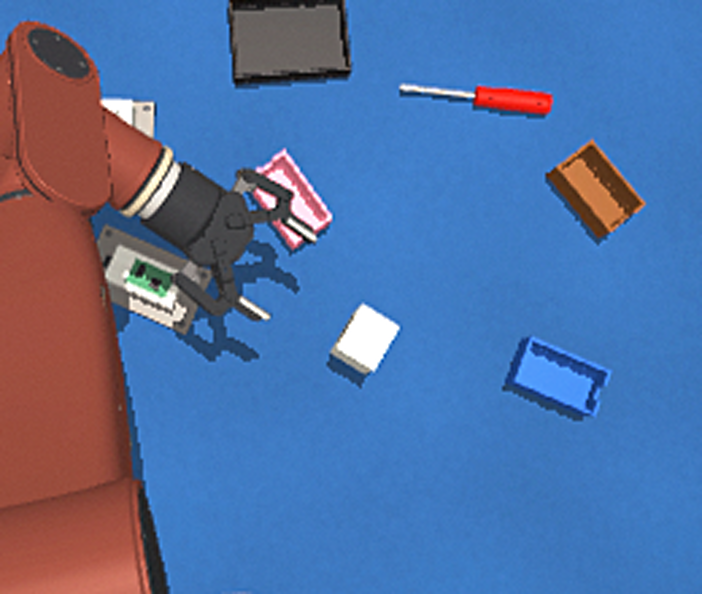

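The cover stands freely on its notch end at about (190, 320) in the side crop, open side toward the camera and right where predicted. Next is the second grasp, from the closed side.

```bash
cat > g2.py <<'E'
from h import *
from bench import arm,snapshot
import json
be=np.radians(20);G2=toolR(np.array([np.sin(be),0,np.cos(be)]),np.array([0,1.,0]))
zc=u(np.radians(240));Rs=covR(-UP,zc);Ps=np.array([400,-120,48.])-23*zc;g2=np.array([-15,0,20.])
p=Ps+Rs@g2;d=(Rs@G2)[:,2]
arm.move_l((p-105*d).tolist(),max_speed=150)
h=arm.move_l(p.tolist(),max_speed=120,stop_force=6);print(h)
arm.command_gripper(40)
tp=np.array(arm.get_tool_pos());g=Rs.T@(tp-Ps);print(arm.get_grip_width(),"g2",g.round(2),np.round(arm.get_ft_force(),1))
json.dump(g.tolist(),open("g2.json","w"))
arm.move_l((tp+[0,0,110]).tolist(),max_speed=200)
print(arm.get_grip_width(),arm.get_t())
a=TRAY[2];B=np.array([TRAY[0],TRAY[1],0])-2.09*u(a)-.11*u(a+np.pi/2)
Rf=covR(u(a),-UP);g[1]=0
pf=B+UP*54+Rf@g
arm.reach((pf+[0,0,75]).tolist(),eul(Rf@G2))
print(arm.get_t(),np.round(arm.get_tool_pos()-pf,2))
for n in("side","top"):
    im=snapshot(n);cv2.imwrite(f"pics/pl_{n}.png",cv2.resize(im["image"][120:290,150:350],None,fx=3.5,fy=3.5,interpolation=2))
E
python3 g2.py
```

```text
False
53.03864499570494 g2 [-15.23   0.23  19.57] [0.3 1.3 2. ]
52.886769841170334 27.65
28.825 [ 1.22  0.26 76.47]
```

View pics/pl_side.png

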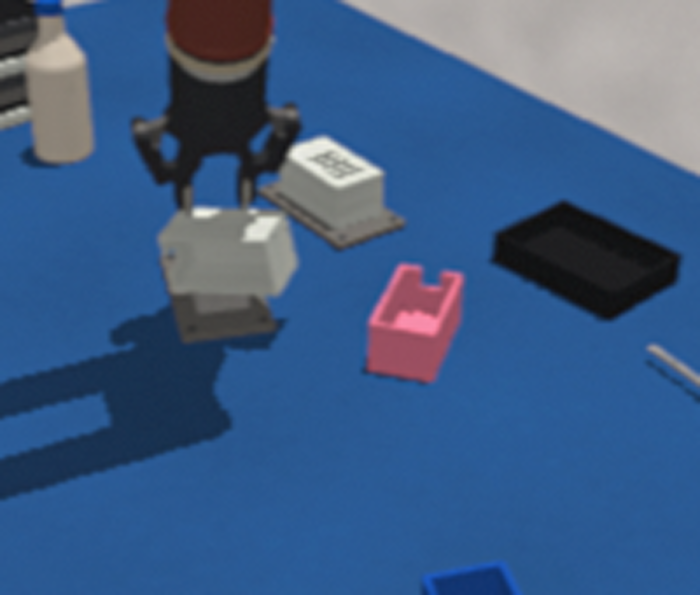

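View pics/pl_top.png

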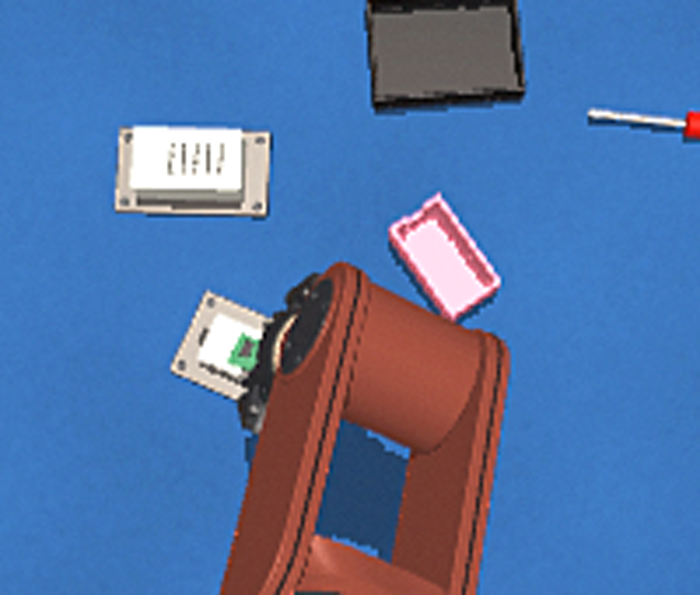

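The cover looks tilted in the hand at about (160-300, 205-300). I'll overlay the expected pose to check.

```bash
cat > ov.py <<'E'
from h import *
from bench import arm,snapshot
import json,sys
be=np.radians(20);G2=toolR(np.array([np.sin(be),0,np.cos(be)]),np.array([0,1.,0]));g=np.array(json.load(open("g2.json")))
Rt=Ro.from_euler("xyz",arm.get_orientation()).as_matrix();tp=np.array(arm.get_tool_pos())
Rc=Rt@G2.T;g[1]=0;Pc=tp-Rc@g
print("z axis",Rc[:,2].round(3),"x",Rc[:,0].round(3),Pc.round(1),arm.get_grip_width(),np.round(arm.get_ft_force(),2),np.round(arm.get_moment(),2))
C=np.array([[i*48,j*27,k] for i in(-1,1) for j in(-1,1) for k in(0,46)])
N=np.array([[48,-9,46],[48,-9,29],[48,9,29],[48,9,46]])
for n in("side","top"):
    im=snapshot(n);q=proj(im,Pc+C@Rc.T);f=6
    l,t=(q.mean(0)-[55,45]).astype(int);l=max(l,0);t=max(t,0)
    v=cv2.resize(im["image"][t:t+95,l:l+120],None,fx=f,fy=f,interpolation=2);cv2.imwrite(f"pics/{sys.argv[1]}_{n}_raw.png",v)
    w=v.copy();Q=((q-[l,t]+.5)*f).astype(int)
    for a,b in((0,1),(2,3),(4,5),(6,7),(0,2),(1,3),(4,6),(5,7),(0,4),(1,5),(2,6),(3,7)): cv2.line(w,tuple(map(int,Q[a])),tuple(map(int,Q[b])),(0,255,0),1)
    cv2.polylines(w,[((proj(im,Pc+N@Rc.T)-[l,t]+.5)*f).astype(int)],False,(0,0,255),1)
    cv2.imwrite(f"pics/{sys.argv[1]}_{n}.png",w)
E
python3 ov.py ov1
```

```text
z axis [ 0.003  0.001 -1.   ] x [0.385 0.923 0.002] [464.5 121.4 130.5] 39.74695920199353 [-1.11 -2.39 12.13] [ 0.33  0.02 -0.06]
```

View pics/ov1_side.png

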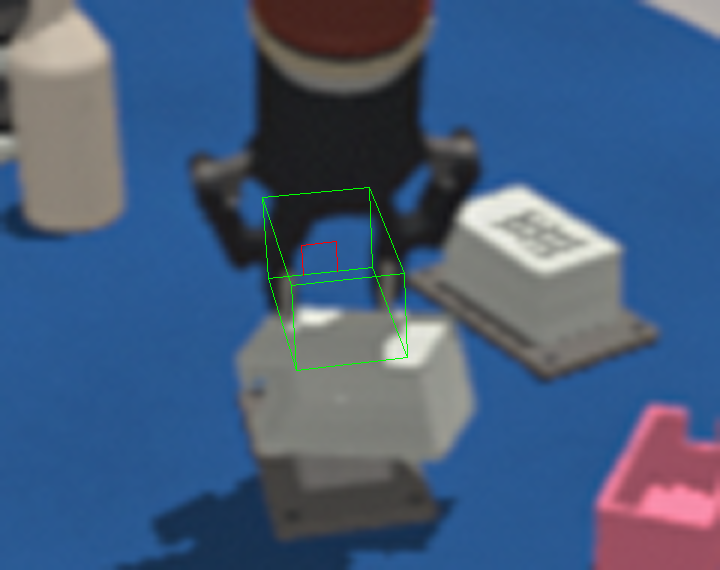

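View pics/ov1_side_raw.png

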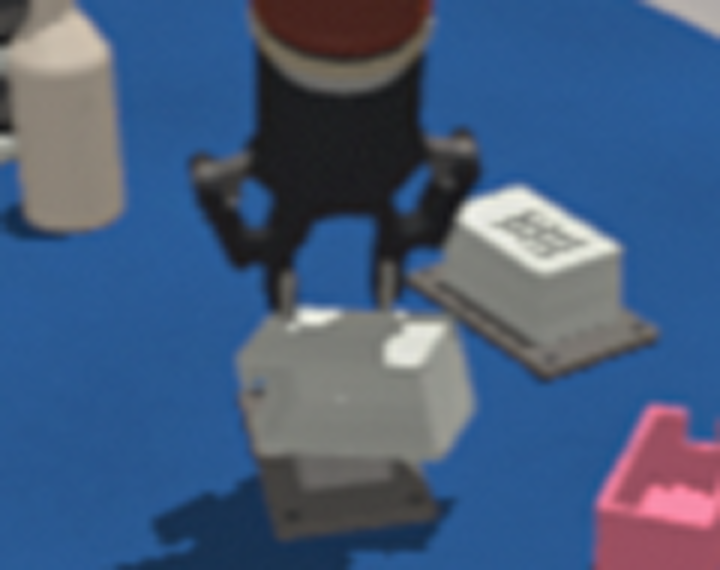

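View pics/ov1_top.png

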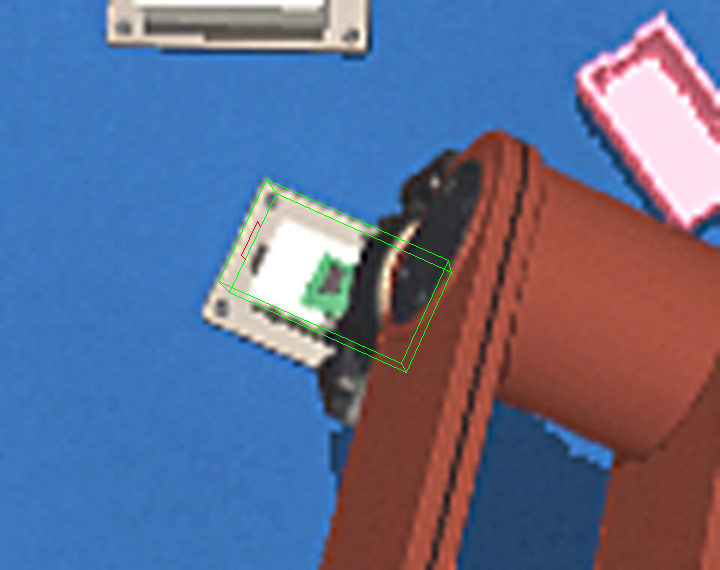

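The grip was lost during the fast swing: width is 39.7 and the cover is loose. I'll look at where it settles.

```bash
python3 - <<'E'
from h import *
from bench import arm,snapshot
arm.wait(.3)
print(arm.get_t(),arm.get_grip_width(),np.round(arm.get_ft_force(),2),np.round(arm.get_moment(),2),arm.get_tool_pos())
for n in("side","top"):
    im=snapshot(n);cv2.imwrite(f"pics/f_{n}.png",cv2.resize(im["image"][110:280,130:350],None,fx=3.5,fy=3.5,interpolation=2))
E
```

```text
29.325 40.01493543161642 [-0.72 -1.46 11.96] [0.31 0.07 0.  ] [458.86519154 107.28849032 110.84817142]
```

View pics/f_side.png

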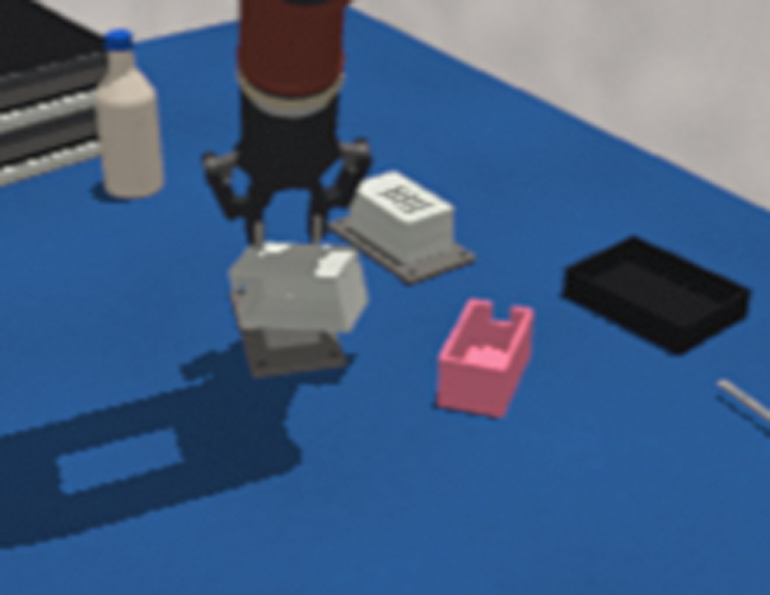

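View pics/f_top.png

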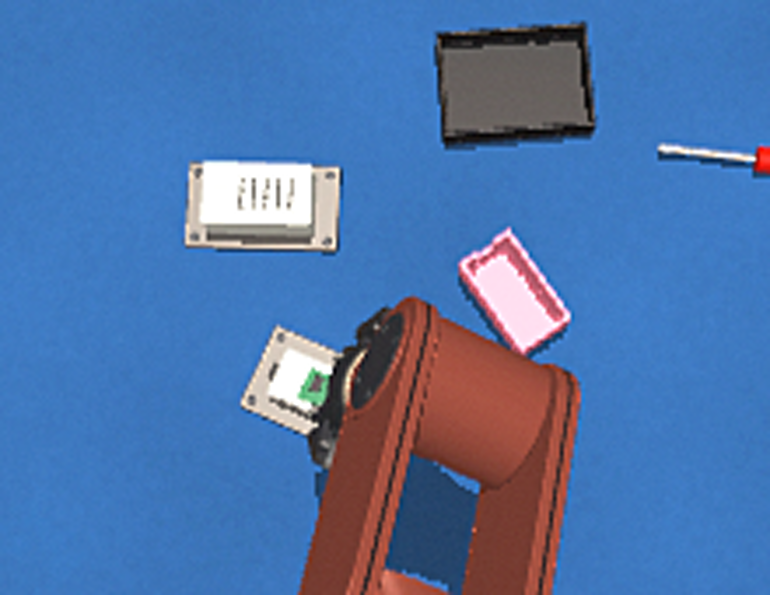

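```bash
python3 - <<'E'
from h import *
from bench import arm,snapshot
im=snapshot("side");c=im["image"][165:225,180:250]
c=cv2.resize(c,None,fx=10,fy=9.5,interpolation=cv2.INTER_CUBIC).astype(float)
cv2.imwrite("pics/z.png",np.clip((c-60)*1.7,0,255).astype(np.uint8)[:600,:800])
E
```

```text
(no output)
```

View pics/z.png

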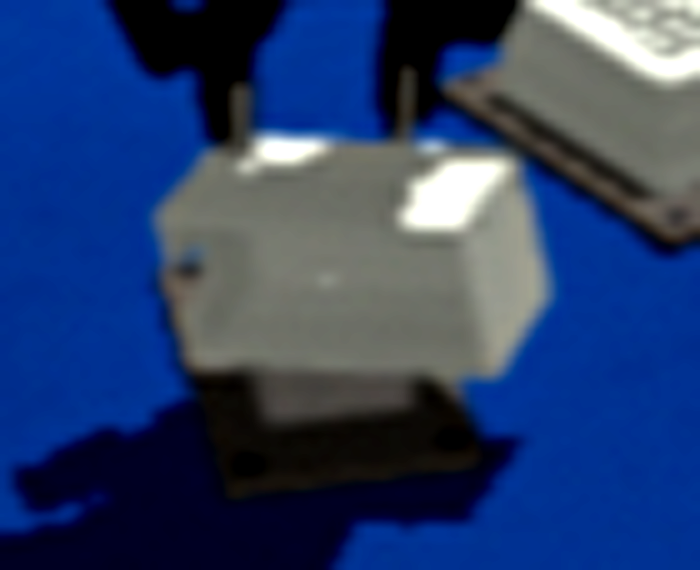

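The cover lies on its long side wall across the drive block's top, open side toward the side camera, notch at the left (185, 250 in the zoom). The fingertips rest on its upper wall with 12 N. I'll lift off gently and look again.

```bash
python3 - <<'E'
from h import *
from bench import arm,snapshot
tp=np.array(arm.get_tool_pos())
arm.move_l((tp+[0,0,12]).tolist(),max_speed=20)
print(np.round(arm.get_ft_force(),2))
tp=np.array(arm.get_tool_pos())
arm.move_l((tp+[0,0,130]).tolist(),max_speed=200)
q=np.array(arm.get_qpos());q[0]-=.75;arm.move_j(q.tolist())
print(arm.get_t())
for n in("side","top"):
    im=snapshot(n);np.save(f"pics/k_{n}.npy",im["image"]);cv2.imwrite(f"pics/k_{n}.png",cv2.resize(im["image"][150:260,170:300],None,fx=5.4,fy=5.4,interpolation=2))
E
```

```text
[-0.93 -0.04 -0.51]
32.4
```

View pics/k_side.png

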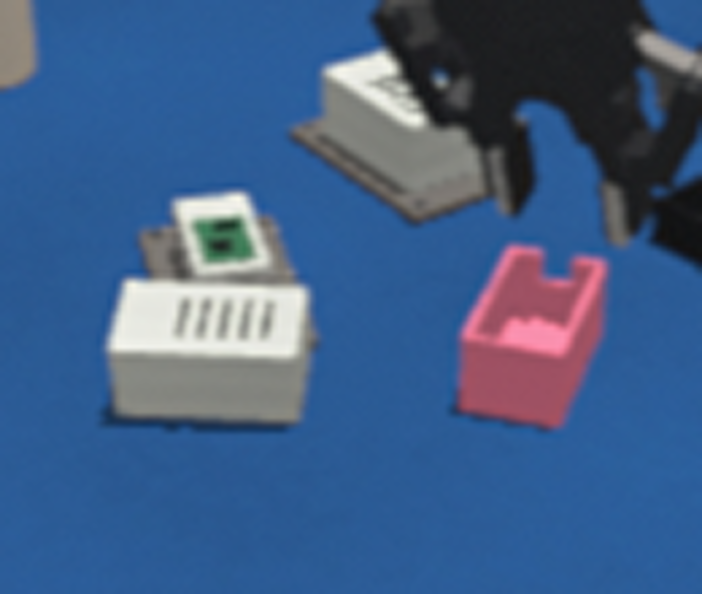

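View pics/k_top.png

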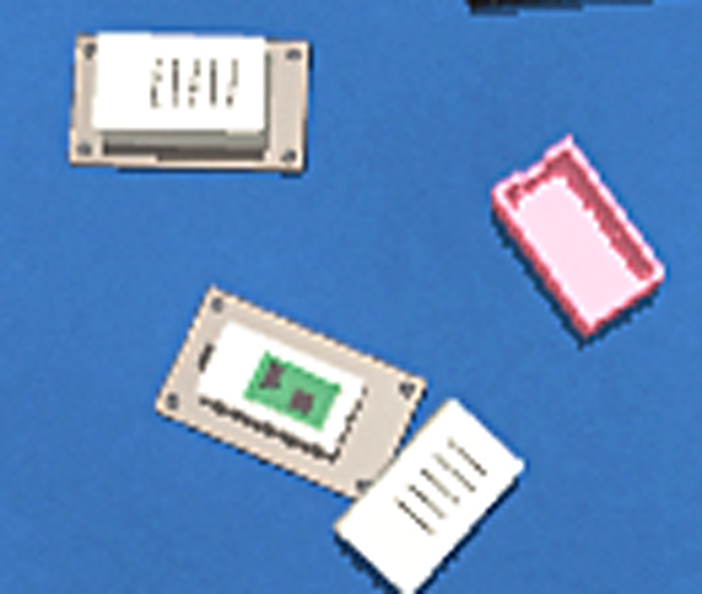

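The cover dropped off the block when I lifted and now lies flat on the bench, open side down with slits up, next to the tray (side crop about (110-310, 280-420), top crop about (335-520, 400-590)). Step 1 was already done, so I'll fit its pose and grasp it from above.

```bash
cat > fit2.py <<'E'
from h import *
from bench import arm,snapshot
S=[snapshot("top"),snapshot("side")]
# side: full silhouette hard (adjacent tray): use top face bright mask in both views
out=[]
for s,roi,th in((S[0],(228,220,272,262),200),(S[1],(186,198,230,232),185)):
    g=s["image"].min(2);m=np.zeros(g.shape,np.uint8);l,t,r,b=roi;m[t:b,l:r]=(g[t:b,l:r]>th)
    m=cv2.morphologyEx(m,cv2.MORPH_CLOSE,np.ones((5,5)))
    n,lab,st,_=cv2.connectedComponentsWithStats(m,connectivity=4);k=1+np.argmax(st[1:,4]);m=(lab==k).astype(np.uint8)
    print(m.sum(),cv2.boundingRect(m));out.append(m.astype(float))
face=lambda x,y,a:box(96,54,46,46,x,y,a)
p0=ray(S[0],(250,242),46)
for idx in((0,),(1,),(0,1)):
    r=min((fit([S[i] for i in idx],[out[i] for i in idx],face,[p0[0],p0[1],a]) for a in(-.6,-1.,2.2-3.14)),key=lambda q:q[1])
    print(idx,np.round(r[0],3),round(r[1],1))
    x,y,a=r[0];d=np.array([TRAY[0]-x,TRAY[1]-y])
a0=r[0][2]
C=box(140,80,0,8,*TRAY)[::2,:2]-r[0][:2]
print("tray corners in cover frame",np.round(np.c_[C@u(a0)[:2],C@u(a0+np.pi/2)[:2]],0).tolist())
E
python3 fit2.py
```

```text
914 (228, 220, 39, 40)
498 (191, 198, 36, 18)
(0,) [405.236  38.046  -0.722] 340.0
(1,) [404.13   44.618  -0.63 ] 140.9
(0, 1) [405.763  40.119  -0.704] 517.5
tray corners in cover frame [[50.0, 47.0], [-27.0, 22.0], [7.0, 180.0], [-69.0, 155.0]]
```

```bash
sed -i 's/(228,220,272,262),200/(228,222,272,264),240/; s/(186,198,230,232),185/(186,200,230,232),205/' fit2.py; python3 - <<'E'
import numpy as np
a=np.load("pics/k_top.npy").min(2);b=np.load("pics/k_side.npy").min(2)
print(a[222:262:2,228:272:2]);print(b[198:230:2,186:230:2])
E
python3 fit2.py
```

```text
[[112 107  99 255 249 202 198 204 115 140  51  60  54  54  59  61  57  61
   62  59  63  62]
 [112  97 255 255 121 199 200 199 207 204  48  53 141 208  46  58  62  60
   60  58  61  59]
 [110 135 255 230 207 201 199 200 203  95  53 122 255 255 195  43  63  59
   60  59  57  59]
 [ 86 255 255 131 202 196 199 197 202  35 110 253 255 254 255 245  39  58
   59  62  59  63]
 [255 255 255 178 197 198 200 199 162  93 255 255 255 255 254 255 245  38
   59  61  62  66]
 [105 255 184 202 197 198 196 204  54 239 255 255 255 202 255 254 255 255
   35  61  61  61]
 [ 93  91 107 196 199 196 199 188 238 255 255 201 255 255 138 255 255 255
  255  56  60  62]
 [197 202 202 198 199 200 192 202 255 255 238 255 158 255 255  81 255 254
  255 255  56  62]
 [203 200 198 200 190 191 185 255 255 255 255 190 255 213 255 255 255 255
  255  37  56  63]
 [ 48  62 195 203 117 191 255 255 255 105 255 255 191 255 212 255 255 255
    1  60  63  61]
 [ 57  58  53  36 175 255 255 255 255 255  97 255 255 140 255 255 255   0
   62  63  57  60]
 [ 62  61  50 144 255 255 254 255 215 245 255 168 255 255 255 255   0  61
   
[... 1794 characters left out ...]
 83 130 130 130 131 131 130 129 129 129 129 128 128 129 128 127
  127 128 101  41]
 [ 43  40  66 126 128 128 127 126 126 126 126 126 126 126 126 126 126 125
  125 126  93  40]
 [ 43  42  54 128 129 129 129 129 130 129 128 128 127 126 128 127 126 126
  126 123  78  41]
 [ 43  35  35  99 120 124 123 125 125 123 124 126 126 126 127 127 129 130
  129 128  60  41]
 [ 44  36  26  25  24  22  22  25  28  30  35  38  40  50  50  49  58  63
   64  72  46  43]]
575 (233, 225, 34, 35)
404 (191, 202, 35, 14)
(0,) [404.862  36.914  -0.711] 22.4
(1,) [404.995  46.202  -0.678] 59.1
(0, 1) [404.762  38.118  -0.711] 146.3
tray corners in cover frame [[49.0, 49.0], [-27.0, 24.0], [5.0, 182.0], [-71.0, 157.0]]
```

```bash
cat > g3.py <<'E'
from h import *
from bench import arm,snapshot
a=-0.711+np.pi;P=np.array([405,38.,0])
Rc=covR(u(a),-UP);R=toolR(-UP,Rc[:,1]);e=eul(R)
print(np.round(arm.ik((P+[0,0,38]).tolist(),e),2))
arm.command_gripper(85)
arm.reach((P+[0,0,120]).tolist(),e)
h=arm.move_l((P+[0,0,37]).tolist(),max_speed=120,stop_force=6);print(h,np.round(arm.get_ft_force(),1))
arm.command_gripper(40);arm.wait(.2)
print(arm.get_grip_width(),np.round(arm.get_tool_pos(),1))
tp=np.array(arm.get_tool_pos())
arm.move_l((tp+[0,0,80]).tolist(),max_speed=100)
print(arm.get_grip_width(),np.round(arm.get_ft_force(),1),arm.get_t())
for n in("side","top"):
    im=snapshot(n);cv2.imwrite(f"pics/m_{n}.png",cv2.resize(im["image"][130:250,165:295],None,fx=5,fy=5,interpolation=2))
E
python3 g3.py
```

```text
[-0.1  -0.02  2.23 -0.    0.93 -0.96]
False [-0.1  0.6  0.7]
55.34661826497726 [406.   37.7  38.5]
55.16418951844793 [-0.4  0.9 -1.1] 36.7833
```

View pics/m_side.png

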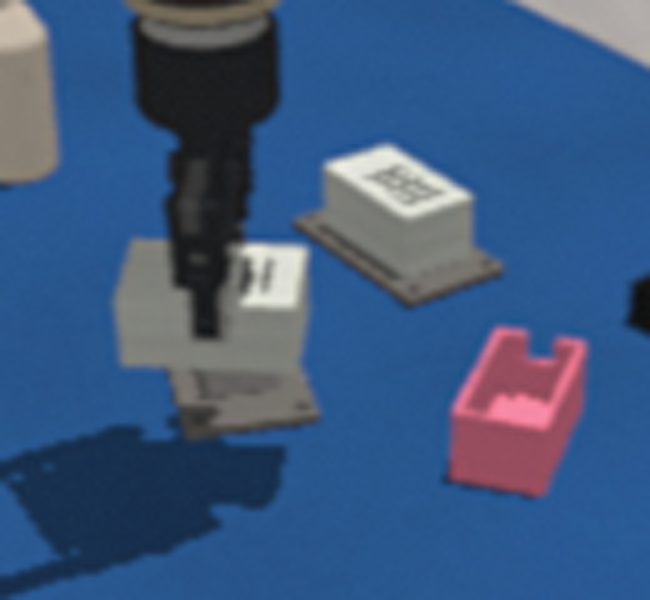

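The lifted cover hangs closed side up at about (115-310, 240-370), slightly tilted in the grip (width 55.2 against 53.2 flush). I'll set it flat on free bench, re-grip it flush and check the notch end.

```bash
cat > g4.py <<'E'
from h import *
from bench import arm,snapshot
a=3.33;Rc=covR(u(a),-UP);e=eul(toolR(-UP,Rc[:,1]));P=np.array([415,-50.,0])
arm.move_l((P+[0,0,100]).tolist(),rot=e,max_speed=130)
h=arm.move_l((P+[0,0,25]).tolist(),max_speed=50,stop_force=6);print(h,np.round(arm.get_tool_pos(),1))
arm.command_gripper(70);arm.wait(.15)
tp=np.array(arm.get_tool_pos())
print(arm.get_t())
for n in("side","top"):
    im=snapshot(n);cv2.imwrite(f"pics/n_{n}.png",cv2.resize(im["image"][160:270,190:320],None,fx=5,fy=5,interpolation=2))
E
python3 g4.py
```

```text
True [414.4 -49.5  37.5]
39.5083
```

View pics/n_side.png

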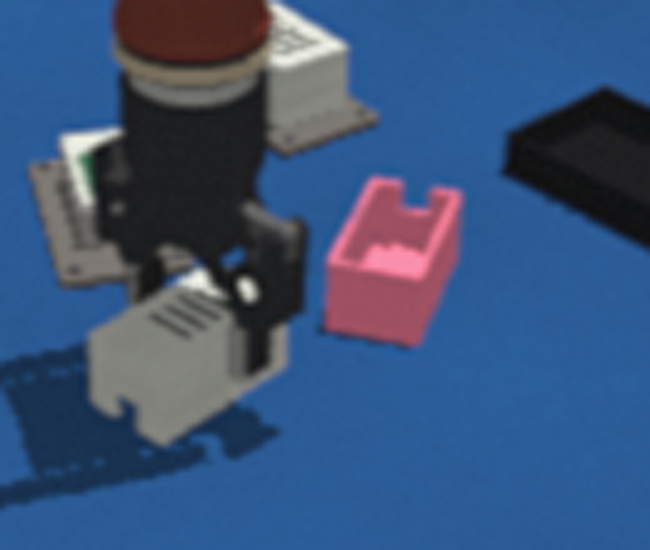

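The notch shows at the cover's near end (120, 410), confirming the +x direction, and the cover sits flat. Next I'll re-grip and touch the cover's notch end against the block's outer end to index it. Then it goes over the block.

```bash
cat > g5.py <<'E'
from h import *
from bench import arm,snapshot
import json
tp=np.array(arm.get_tool_pos());arm.move_l([tp[0],tp[1],31],max_speed=60)
arm.command_gripper(40);arm.wait(.15);w=arm.get_grip_width();tp=np.array(arm.get_tool_pos());print(w,tp.round(1))
gz=tp[2]   # TCP height above rim
arm.move_l((tp+[0,0,45]).tolist(),max_speed=100);print(arm.get_grip_width())
a=TRAY[2];ex=u(a);ey=u(a+np.pi/2);B=np.array([TRAY[0],TRAY[1],0])-2.09*ex-.11*ey
Rc=covR(ex,-UP);e=eul(toolR(-UP,Rc[:,1]))
Q=lambda x,z:(B+x*ex+UP*(z+gz)).tolist()
arm.move_l(Q(-112,45),rot=e,max_speed=130)
arm.move_l(Q(-104,15),max_speed=90);print(arm.get_grip_width(),arm.get_t())
h=arm.move_l(Q(-82,15),max_speed=15,stop_force=3)
p=np.array(arm.get_tool_pos())-B;xc=p@ex;print(h,"contact x",xc,"y",p@ey,np.round(arm.get_ft_force(),1))
arm.move_l(Q(xc-3,15),max_speed=40)
json.dump(dict(gz=gz,xc=xc),open("c.json","w"))
arm.move_l(Q(xc-3,50),max_speed=120);print(arm.get_grip_width(),arm.get_t())
E
python3 g5.py
```

```text
53.319219501228766 [413.8 -49.7  31.2]
53.62630898762083
53.27791441964679 43.6917
True contact x -87.70301233619954 y 0.5248158877077604 [ 0.8 -0.1 -1.1]
53.14871810394718 45.4167
```

```bash
cat > g6.py <<'E'
from h import *
from bench import arm,snapshot
import json
c=json.load(open("c.json"));gz=c["gz"];X=c["xc"]+91
a=TRAY[2];ex=u(a);ey=u(a+np.pi/2);B=np.array([TRAY[0],TRAY[1],0])-2.09*ex-.11*ey
Q=lambda x,z,y=0:(B+x*ex+y*ey+UP*(z+gz)).tolist()
arm.move_l(Q(X,50),max_speed=120)
arm.move_l(Q(X,42),max_speed=60)
h=arm.move_l(Q(X,6),max_speed=22,stop_force=6)
p=np.array(arm.get_tool_pos())-B
print(h,"rim z",p[2]-gz,"x",p@ex-X,"y",p@ey,np.round(arm.get_ft_force(),1),np.round(arm.get_moment(),2),arm.get_grip_width(),arm.get_t())
E
python3 g6.py
```

```text
True rim z 8.105602626195754 x -0.12771057388521267 y 0.05552702508724583 [-1.1 -0.3  4.7] [ 0.11  0.02 -0.02] 53.17513243789187 48.0333
```

The rim reached z = 8.1 mm, which is the plate height, on the first try. Next I'll release, press lightly from above with closed fingers, retreat and check.

```bash
cat > g7.py <<'E'
from h import *
from bench import arm,snapshot
arm.command_gripper(75);arm.wait(.1)
tp=np.array(arm.get_tool_pos())
arm.move_l((tp+[0,0,75]).tolist(),max_speed=150)
arm.command_gripper(0)
a=TRAY[2];ex=u(a);ey=u(a+np.pi/2);B=np.array([TRAY[0],TRAY[1],0])-2.09*ex-.11*ey
for x in(-25,25):
    arm.move_l((B+x*ex+UP*88).tolist(),max_speed=150)
    h=arm.move_l((B+x*ex+UP*68).tolist(),max_speed=25,stop_force=7)
    print(x,h,"tip z",round(arm.get_tool_pos()[2]-19,1),np.round(arm.get_ft_force(),1))
    arm.move_l((B+x*ex+UP*88).tolist(),max_speed=100)
arm.move_l((B+UP*190).tolist(),max_speed=250)
q=np.array(arm.get_qpos());q[0]-=.8;arm.move_j(q.tolist())
print(arm.get_t())
for n in("side","top"):
    im=snapshot(n);cv2.imwrite(f"pics/e_{n}.png",cv2.resize(im["image"][145:255,170:300],None,fx=5.4,fy=5.4,interpolation=2))
E
python3 g7.py
```

```text
-25 True tip z 54.0 [-1.6  0.4  6.6]
25 True tip z 54.0 [-0.7 -0.7  6.3]
54.5083
```

View pics/e_side.png

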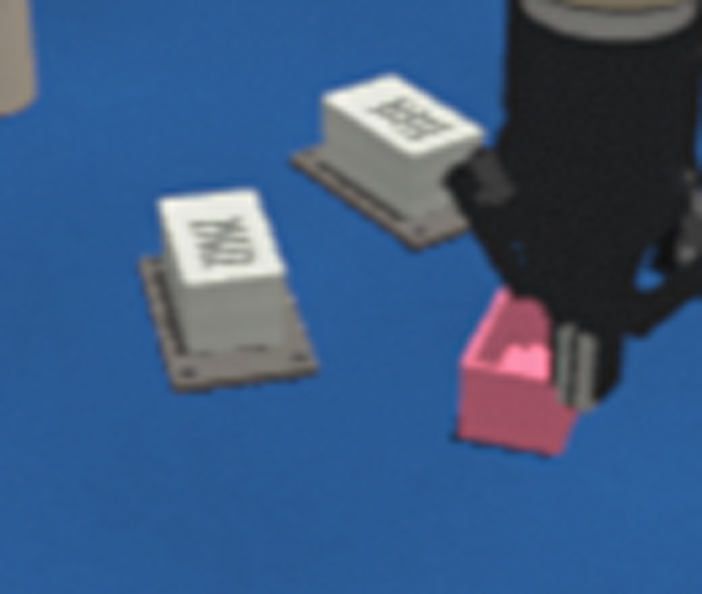

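View pics/e_top.png

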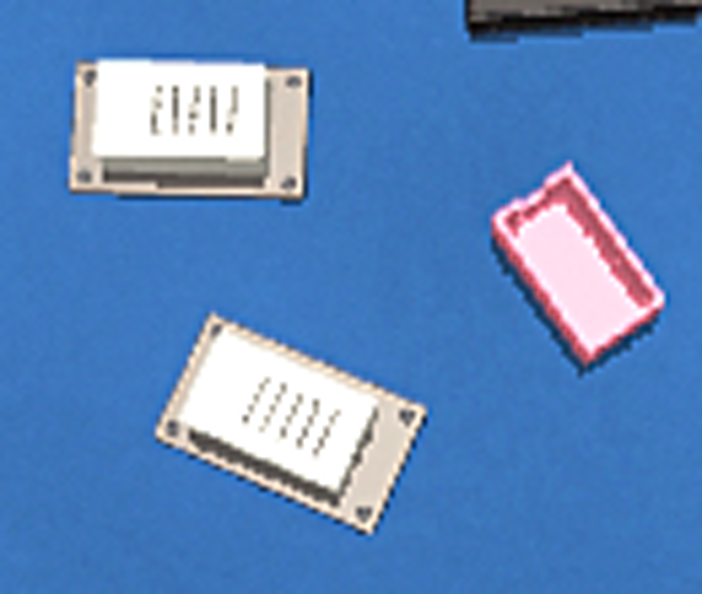

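The cover sits in line on the tray (side crop about (160-285, 190-350)) and matches the finished unit. The closed face is at 54.0 mm at both ends. Next I'll hand in.

```bash
python3 -c "
from bench import arm,job
import numpy as np
print(np.round(arm.get_tool_pos(),0),np.round(arm.get_ft_force(),1),arm.get_t());job.job_done()"
```

```text
[ 410. -246.  190.] [ 0.3 -0.2 -0.9] 54.6083
the job is handed in; nothing more can be done
```

The cover is home on the tray, let go of and handed in at 54.6 s; the job reports no verdict. The second half of the turn did not go as planned.

**What I did**
- I felt for the drive block with light touches and found its centre about 2.1 mm toward the tray's −x end from my camera estimate of the tray's centre.
- I stood the cover on its notch end on the bench, let go of it and confirmed in both pictures that it stood free.
- I took it again from the closed side, but it slipped out of the grip on the swing to the tray. It came to rest on the block with the fingers pressing on it at about 12 N.
- When I lifted off, it tipped down next to the tray, open side down and leaning slightly on the plate edge. So the second turn was finished partly by that fall.
- I picked it up again and set it flat on the bench. I checked the notch end in a picture and re-gripped it squarely. Touching its end against the block gave the offset, and I then lowered it over the block.

**Last checks**
- **Rim height:** it stopped at 8.1 mm, which is the plate's height.
- **Closed face:** light presses of about 7 N at both ends measured 54.0 mm.
- **Alignment:** the top view shows the cover in line with the tray. The notch end was placed toward the stub, though the stub itself is no longer visible.
- **Bystanders:** my path stayed clear of the screwdriver, screw tray and bottle, and none looked moved in the pictures that showed them. I did not measure their positions at the end.

**Disagreements:** the two cameras disagreed by about 4 to 6 mm in y, and by 9 mm on the leaning cover. I relied on touch for the fit.

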